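Let the thick dowels out of their feeder

ROBOT

A 7-joint arm with a two-finger parallel gripper is mounted at the origin on the work surface. World frame = base frame: x ahead of the robot, y to its left, z up, the work surface at z = 0. Lengths are in m, angles in rad, forces in N, time in s.
With the tool pointing down it reaches from about 0.425 to 0.925 m from the base axis. Payload 6.8 kg.
Tool frame: the origin (TCP) lies between the finger pads; the fingertips stand r.tcp_to_tips ahead of it and the grasp point (between the pads) lies 3 mm ahead of it (r.tcp_to_tips is the distance from the TCP to the fingertips, in m); z points along the fingers, y is the line along which they close (so a half turn about z gives the same grasp; the last joint's range is limited). The gripper opens to 85 mm and grips with 20 to 120 N. Pads are 22 mm wide; open, the fingers measure 114 mm over their backs; the gripper's body (76 mm by 85 mm) begins 54 mm behind the grasp point. The pads swing forward as they close: fully open they stand 13 mm farther back than shut.
Start: joints at [-1.233, 0.477, 0.022, 1.555, -0.011, 1.109, -0.083], TCP at [0.291, 0.609, 0.253] pointing down, gripper open.
Joint ranges: [-2.96, 2.96], [-0.34, 2.1], [-1.41, 1.46], [0.24, 2.44], [-1.37, 4.51], [0.17, 1.92], [-2.96, 2.96]. Speed limits (rad/s): [2.39, 2.39, 3.14, 3.14, 3.14, 3.14, 3.14].

INTERFACE

Orientations are given as a rotation vector (axis times angle).
In Python, from bench import r gives the robot as it stands. The module is installed in compiled form; this text tells all that it offers.
- The arm moves only by the tool step_arm, never from a script. Its argument "moves" is a list of rows, each an object of numbers: "rx", "ry", "rz": the turn, a rotation vector about the tool's x, y, z in degrees; "dx", "dy", "dz": the shift along the tool's x, y, z in mm; "gripper": the opening, from -1 (shut) to 1 (fully open). In form: [{"rx": .., "ry": .., "rz": .., "dx": .., "dy": .., "dz": .., "gripper": ..}, ...]. A call has 1 to 20 rows; each row shifts and turns the commanded pose from where the row before left it, along the tool's axes as they then stand; what a row does not reach is not made up. A row lasts 1/8 s, in which the tool goes at most 62.5 mm and 10.7 degrees, less where a joint would pass 70% of its speed; a pose out of reach is approached as far as the arm can. A call is refused whole if a number of a shift passes 62.5 or a number of a turn 10.7, either way. A call with a gripper value outside its range is refused whole. The fingers move at their own pace and stop on an object; "grip_force" is the grip in N (left out, the last holds). Time passes only in rows, so rows that do not move let the fingers close. It gives the time, the measured TCP pose, the force, the opening and the grip force at its end, in the units of the state.
- r.get_obs(): the state, without advancing time (a new reading comes with each control period).
- r.grab_frame(name): name is "side" or "top"; returns the picture (420x560x3 uint8, blue, green, red); there is no depth.
- r.camera_info(name): a dict with "mtx" (3x3 intrinsics, pixels), "rvec" (rotation vector, rad) and "tvec" (3), from world to camera coordinates, as OpenCV has them. Camera axes: x right, y down, z forward; pixel columns grow to the right and rows downward; lengths in m; the calibration is good to about 2 mm. A picture is of the moment at which its call begins. camera_info takes no time and is no camera call.
- r.hand_in(): hands the job in; it is judged then, once.
The state is a dict: "clock": time; "joints": joint angles; "qvel": joint speeds; "tau": joint torques, N m; "tcp_pos": TCP position; "orientation": TCP orientation; "contact_force": force on the tool from outside, world axes, zero at the start; "moment": the same for the moment, N m; "grip_width": finger opening in m; "gripper_force": force on a finger pad.
Only numpy, scipy, OpenCV 4.12 (cv2) and the standard library are available. Lean on these libraries where they do the work, as an engineer would, in place of code of your own. Each camera call takes 0.05 s, during which the arm holds its last target. There are 200 camera calls.

TASK

Two dowel feeders stand on the bench, each with a gate on one end of a rocking lever. At the feeder that holds the thick dowels, press the lever's paddle down with the fingertips and keep it down until all three thick dowels have rolled under the gate into the catch tray, then let the lever come back up so that the gate is shut. Do not touch the dowels or the gate, do not pick anything up, and leave the thin-dowel feeder and everything else on the bench as it is.

Things in the scene. Friction and masses are not known exactly. Their poses are not given: they have to be found in the camera images.
- thick_feeder: Wooden feeder of the thick dowels, fixed; like the thin one, left or right. Origin on the bench under the gate, mid-chute; z up; +x up the chute (away from the robot), -x to the catch tray, +y along the lever to its paddle. Base x -135 to 145, 98 mm wide. Chute x 6 to 140, 66 mm wide inside, sides to z 78; floor slopes 12 degrees to a lip at z 45. Lever pivot y 95, z 100; post to z 112.
- thick_lever (a joint): Rocking lever, rad: 0 = rest, gate shut; grows as the paddle sinks and the gate lifts; stop at 0.5. Axis along feeder x, through the pivot, 110 mm from the paddle, which sinks about 53 mm to the stop and tilts with it. A spring returns it; pressing takes 3 N at first, 7 N at the stop. Thick dowels pass the gate from about 0.4 and take a second or two to roll out.
- thick_paddle (a point): Centre of the top face of the paddle, a flat dark wooden plate 42 x 42 x 10 mm at the end of the thick feeder's lever away from the gate; at rest 110 mm above the bench, at feeder x = 0, y = 205 mm. It moves with the lever. Nothing is under it.
- thick_gate (a point): Middle of the lower edge of the aluminium gate plate 72 mm wide, 55 mm high, 6 mm thick, across the lower mouth of the thick feeder's chute, fixed to the lever's other end; moves with it. At rest 46 mm above the bench.
- thick_dowel0: A thick plain wooden dowel, 26 mm in diameter, 60 mm long, lying across the thick feeder's chute, number 1 behind the gate at the start. Origin at its centre, y along it.
- thick_dowel1: A thick plain wooden dowel, 26 mm in diameter, 60 mm long, lying across the thick feeder's chute, number 2 behind the gate at the start. Origin at its centre, y along it.
- thick_dowel2: A thick plain wooden dowel, 26 mm in diameter, 60 mm long, lying across the thick feeder's chute, number 3 behind the gate at the start. Origin at its centre, y along it.
- thin_feeder: Wooden feeder of the thin dowels, fixed; like the thick one, left or right. Origin on the bench under the gate, mid-chute; z up; +x up the chute (away from the robot), -x to the catch tray, +y along the lever to its paddle. Base x -135 to 145, 98 mm wide. Chute x 6 to 140, 66 mm wide inside, sides to z 78; floor slopes 12 degrees to a lip at z 45. Lever pivot y 95, z 100; post to z 112.
- thin_lever (a joint): Rocking lever, rad: 0 = rest, gate shut; grows as the paddle sinks and the gate lifts; stop at 0.5. Axis along feeder x, through the pivot, 110 mm from the paddle, which sinks about 53 mm to the stop and tilts with it. A spring returns it; pressing takes 3 N at first, 7 N at the stop. Thick dowels pass the gate from about 0.4 and take a second or two to roll out.
- thin_paddle (a point): Centre of the top face of the paddle, a flat dark wooden plate 42 x 42 x 10 mm at the end of the thin feeder's lever away from the gate; at rest 110 mm above the bench, at feeder x = 0, y = 205 mm. It moves with the lever. Nothing is under it.
- thin_gate (a point): Middle of the lower edge of the aluminium gate plate 72 mm wide, 55 mm high, 6 mm thick, across the lower mouth of the thin feeder's chute, fixed to the lever's other end; moves with it. At rest 46 mm above the bench.
- thin_dowel0: A thin plain wooden dowel, 15 mm in diameter, 60 mm long, lying across the thin feeder's chute, number 1 behind the gate at the start. Origin at its centre, y along it.
- thin_dowel1: A thin plain wooden dowel, 15 mm in diameter, 60 mm long, lying across the thin feeder's chute, number 2 behind the gate at the start. Origin at its centre, y along it.
- thin_dowel2: A thin plain wooden dowel, 15 mm in diameter, 60 mm long, lying across the thin feeder's chute, number 3 behind the gate at the start. Origin at its centre, y along it.
- thick_tray (a point): Centre of the inner floor of the thick feeder's catch tray, in front of the gate, at feeder x = -66 mm, 8 mm above the bench; inside 119 mm (x) by 82 mm (y), walls up to 45 mm above the bench.
- offcut: Loose plywood offcut 90 x 35 x 30 mm, behind the thick feeder's lever (feeder x about 110, y about 130 mm). Leave alone.
- tape: Loose tape measure 65 x 34 x 60 mm high, behind the thin feeder's lever (feeder x about 115, y about 130 mm). Leave alone.
- clamp: Loose toggle clamp 100 x 34 mm, 55 mm high, in front of the thick feeder's lever (feeder x about -100, y about 125 mm). Leave alone.
- driver: Screwdriver 160 mm long lying in front of the thin feeder's lever (feeder x about -90, y about 150 mm). Leave alone.
- glue: White glue bottle, 60 mm wide, 125 mm high, standing behind, between the two feeders. Leave alone.
- screws: Jar of screws, 68 mm wide, 80 mm high, standing behind, between the two feeders. Leave alone.
There are look-alikes about, which are no part of the job. Leave any red look-alike of the thick_dowel0 alone.

How it is judged:
On the way, in this order (a step that is already met when the one before it is completed fails the run):
1. the thick feeder's lever is pressed and its gate lifts (lever beyond 0.25 rad) (value of joint thick_lever above 0.25 rad), for 0.05 s.
2. all three thick dowels lie in the catch tray while the paddle is still held down (lever beyond 0.3 rad) (x of thick_dowel0 in the frame of thick_feeder between -0.132 and 0.002 m and y of thick_dowel0 in the frame of thick_feeder between -0.045 and 0.045 m and height (world z) of each of thick_dowel0, thick_dowel1, thick_dowel2 below 0.048 m and x of thick_dowel1 in the frame of thick_feeder between -0.132 and 0.002 m and y of thick_dowel1 in the frame of thick_feeder between -0.045 and 0.045 m and x of thick_dowel2 in the frame of thick_feeder between -0.132 and 0.002 m and y of thick_dowel2 in the frame of thick_feeder between -0.045 and 0.045 m and value of joint thick_lever above 0.3 rad), for 0.1 s.
At the end, for the whole second after the job is handed in: All three thick dowels at rest in the thick feeder's catch tray (centres inside its walls, under 48 mm above the bench), its lever within 0.05 rad of rest (gate shut); the thin feeder's lever within 0.05 rad of rest, its dowels within 15 mm of their starts (x of thick_dowel0 in the frame of thick_feeder between -0.132 and 0.002 m and y of thick_dowel0 in the frame of thick_feeder between -0.045 and 0.045 m and height (world z) of each of thick_dowel0, thick_dowel1, thick_dowel2 below 0.048 m and x of thick_dowel1 in the frame of thick_feeder between -0.132 and 0.002 m and y of thick_dowel1 in the frame of thick_feeder between -0.045 and 0.045 m and x of thick_dowel2 in the frame of thick_feeder between -0.132 and 0.002 m and y of thick_dowel2 in the frame of thick_feeder between -0.045 and 0.045 m and value of joint each of thick_lever, thin_lever below 0.05 rad and linear speed of each of thick_dowel0, thick_dowel1, thick_dowel2 below 0.03 m/s and distance of each of thin_dowel0, thin_dowel1, thin_dowel2 from where it was at the start of the episode below 0.015 m); the robot touches nothing.
It fails at once if a dowel is touched by the robot (contact force between any of the fingers, the arm and thick_dowel0 above 0.3 N or contact force between any of the fingers, the arm and thick_dowel1 above 0.3 N or contact force between any of the fingers, the arm and thick_dowel2 above 0.3 N or contact force between any of the fingers, the arm and thin_dowel0 above 0.3 N or contact force between any of the fingers, the arm and thin_dowel1 above 0.3 N or contact force between any of the fingers, the arm and thin_dowel2 above 0.3 N).
It fails at once if a gate is touched by the robot instead of being lifted by its lever (contact force between any of the fingers, the arm and thick_lever_c2 above 0.5 N or contact force between any of the fingers, the arm and thin_lever_c2 above 0.5 N).
It fails at once if the thin feeder is worked (lever beyond 0.1 rad, or a dowel of it moved more than 20 mm) (value of joint thin_lever above 0.1 rad or distance of any of thin_dowel0, thin_dowel1, thin_dowel2 from where it was at the start of the episode above 0.02 m).
It fails at once if a thick dowel is raised above 130 mm (height (world z) of any of thick_dowel0, thick_dowel1, thick_dowel2 above 0.13 m).
It fails at once if another thing on the bench is moved more than 20 mm (distance of any of offcut, tape, clamp, driver, glue, screws from where it was at the start of the episode above 0.02 m).
It also fails if it takes over 38 s, if anything falls off the work surface, if the arm or the gripper's body presses on something with over 40 N, if the wrist force passes 120 N, or if a joint passes its speed limit or range.

## Working session

There is one attempt and no reset: what is moved stays moved. The work goes in short steps, Python scripts to look and compute and a tool call to move; the robot and the scene stay as the last step left them, time stands still between calls to the robot, and variables do not carry over. Pictures are saved under pics/ and viewed, at most 10 in all, crops included, and the job is handed in when it is done.

Besides the shell and the picture viewer there is one more tool, called after "Request:" as a command line: name --argument value ..., lists and objects as JSON in quotes. step_arm: Moves the arm, as the interface text tells. Its arguments: {"type":"object","properties":{"moves":{"type":"array","items":{"type":"object","properties":{"rx":{"type":"number"},"ry":{"type":"number"},"rz":{"type":"number"},"dx":{"type":"number"},"dy":{"type":"number"},"dz":{"type":"number"},"gripper":{"type":"number"}}}},"grip_force":{"type":"number"}},"required":["moves"]}

```bash
mkdir -p pics; python3 - <<'E'
from bench import r
import cv2
for n in ("top","side"):
    cv2.imwrite(f"pics/{n}0.png",r.grab_frame(n)); c=r.camera_info(n); print(n,c)
o=r.get_obs();print(o["clock"],o["tcp_pos"],o["orientation"],o["grip_width"],r.tcp_to_tips)
E
```

```text
top {'mtx': array([[423.38510855,   0.        , 279.84306822],
       [  0.        , 423.38510855, 203.68164469],
       [  0.        ,   0.        ,   1.        ]]), 'rvec': array([ 2.10951672, -2.161362  ,  0.13824596]), 'tvec': array([-0.04825975,  0.57929265,  1.03995674])}
side {'mtx': array([[434.72773246,   0.        , 269.34164302],
       [  0.        , 434.72773246, 205.92516991],
       [  0.        ,   0.        ,   1.        ]]), 'rvec': array([ 2.34695543e+00, -1.27009225e-03,  7.15843877e-03]), 'tvec': array([-0.56049747,  0.02345693,  1.16653651])}
0.1 [0.29084183 0.60861381 0.25242781] [-6.94358267e-01 -3.06365599e+00  2.44809724e-03] 0.08554237659848757 0.022
```

View pics/top0.png

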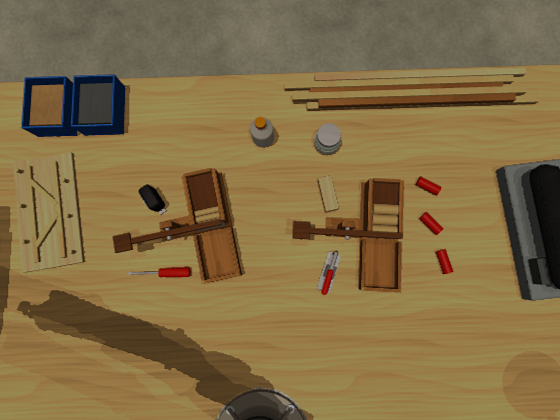

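View pics/side0.png

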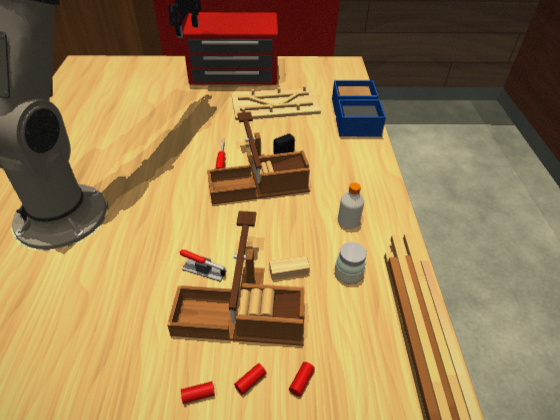

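Top view: there are two feeders. One is at about (215,225) with its paddle at (122,243), the tape and the screwdriver beside it. The other is at about (382,235) with its paddle at (301,230), the offcut and the clamp beside it. The right-hand one has the fat dowels (side view, 255,302) and the offcut and clamp neighbours, so it should be the thick feeder. The red cylinders are look-alikes. I'll confirm this in an enlarged crop and measure the paddle.

```bash
cat > h.py <<'E'
import numpy as np, cv2
from bench import r
def cam(n):
    c=r.camera_info(n); R=cv2.Rodrigues(c["rvec"])[0]; return c["mtx"],R,c["tvec"],c["rvec"]
def plane(n,px,z):
    K,R,t,_=cam(n); o=-R.T@t; d=R.T@np.linalg.inv(K)@[px[0],px[1],1]; return o+d*(z-o[2])/d[2]
def proj(n,p):
    K,R,t,rv=cam(n); return cv2.projectPoints(np.array([p],float),rv,t,K,None)[0].ravel()
def tri(a,b):
    P=[np.c_[cam(n)[0]@cam(n)[1],cam(n)[0]@cam(n)[2]] for n in("top","side")]
    X=cv2.triangulatePoints(P[0],P[1],np.array(a,float),np.array(b,float)).ravel(); return X[:3]/X[3]
E
python3 - <<'E'
from h import *
t=cv2.imread("pics/top0.png");s=cv2.imread("pics/side0.png")
a=cv2.resize(t[165:305,280:415],None,fx=4,fy=4,interpolation=cv2.INTER_CUBIC)[:560,:400]
a=cv2.resize(t[165:305,280:415],(400,415));b=cv2.resize(s[200:345,160:310],(400,387))
c=np.zeros((415,800,3),np.uint8);c[:,:400]=a;c[:387,400:]=b;cv2.imwrite("pics/c0.png",c)
# paddle: dark brown opened to drop the thin lever
res={}
for n,im,(x0,y0,x1,y1) in(("top",t,(285,215,318,245)),("side",s,(232,205,262,233))):
    g=im[y0:y1,x0:x1].max(2); m=(g<125).astype(np.uint8)
    m=cv2.morphologyEx(m,cv2.MORPH_OPEN,np.ones((10,10) if n=="top" else (8,8)))
    M=cv2.moments(m,True);ys,xs=np.nonzero(m);c=(M["m10"]/M["m00"]+x0,M["m01"]/M["m00"]+y0);res[n]=c
    print(n,c,m.sum(),xs.min()+x0,xs.max()+x0,ys.min()+y0,ys.max()+y0,plane(n,c,.11))
print(tri(res["top"],res["side"]))
# base near/far tray corners of the thick feeder for direction (walls z=.045) by eye: 
for p in((361,291),(400,292)):print(p,plane("top",p,.045))
for p in((367,180),(404,180)):print(p,plane("top",p,.078))
E
```

```text
top (303.73214285714283, 230.76530612244898) 392 293 315 222 239 [ 0.50150752 -0.11861006  0.11      ]
side (247.0677966101695, 219.55084745762713) 236 239 255 213 226 [ 0.50811497 -0.12261028  0.11      ]
[ 0.50495765 -0.11838025  0.10492402]
(361, 291) [ 0.3548606  -0.25741224  0.045     ]
(400, 292) [ 0.35038745 -0.35282798  0.045     ]
(367, 180) [ 0.62644734 -0.28054054  0.078     ]
(404, 180) [ 0.62398064 -0.37178108  0.078     ]
```

View pics/c0.png

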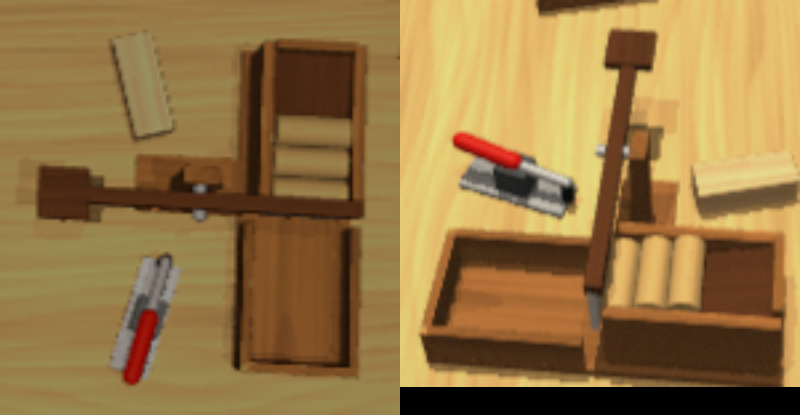

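Confirmed: the right-hand feeder has three fat pale dowels behind its gate, and its paddle centre is at about top (301.6,230). With the plate at z 0.11 that puts it near (0.503,-0.113). I'll square the tool and shut the fingers before travelling.

Request:
step_arm --moves '[{"rz": 10.6,"gripper": -1},{"rz": 10.6,"gripper": -1},{"rz": 10.6,"gripper": -1},{"rz": 10.6,"gripper": -1},{"rz": 10.6,"gripper": -1},{"rz": 10.6,"gripper": -1},{"gripper": -1}]'

```text
invalid input at $.moves[0]: expected keys rx, ry, rz, dx, dy, dz, gripper
```

```bash
python3 - <<'E'
from h import *
o=r.get_obs();R=cv2.Rodrigues(np.array(o["orientation"]))[0]
print(o["clock"],o["tcp_pos"],o["joints"],o["grip_width"]);print(R.round(3))
p=plane("top",(301.6,230.1),.11);s=plane("side",(247.3,218.8),.11);print(p,s,tri((301.6,230.1),(247.3,218.8)))
print("tool delta",R.T@(p+[0,0,.06]-o["tcp_pos"]))
E
```

```text
0.1 [0.29084183 0.60861381 0.25242781] [-1.23313019  0.47773568  0.02236767  1.55631308 -0.01151156  1.10924861
 -0.08308364] 0.08554237659848757
[[-0.902  0.431 -0.001]
 [ 0.431  0.902 -0.001]
 [-0.    -0.002 -1.   ]]
[ 0.50320997 -0.11361103  0.11      ] [ 0.50857197 -0.12020482  0.11      ] [ 0.50604409 -0.11354198  0.10257574]
tool delta [-0.50298755 -0.55996151  0.08336616]
```

Request:
step_arm --moves '[{"rx": 0,"ry": 0,"rz": 10.6,"dx": 0,"dy": 0,"dz": 0,"gripper": -1},{"rx": 0,"ry": 0,"rz": 10.6,"dx": 0,"dy": 0,"dz": 0,"gripper": -1},{"rx": 0,"ry": 0,"rz": 10.6,"dx": 0,"dy": 0,"dz": 0,"gripper": -1},{"rx": 0,"ry": 0,"rz": 10.6,"dx": 0,"dy": 0,"dz": 0,"gripper": -1},{"rx": 0,"ry": 0,"rz": 10.6,"dx": 0,"dy": 0,"dz": 0,"gripper": -1},{"rx": 0,"ry": 0,"rz": 10.6,"dx": 0,"dy": 0,"dz": 0,"gripper": -1},{"rx": 0,"ry": 0,"rz": 0,"dx": 0,"dy": 0,"dz": 0,"gripper": -1}]'

```text
clock: 0.98
tcp_pos: [0.2908, 0.6089, 0.2528]
orientation: [2.202, 2.239, -0.001]
contact_force: [0.4, -0.5, 0.4]
grip_width: 0.0003
gripper_force: 0.0
```

```bash
python3 - <<'E'
from h import *
o=r.get_obs();R=cv2.Rodrigues(np.array(o["orientation"]))[0]
print(o["clock"],o["tcp_pos"],o["joints"],o["grip_width"]);print(R.round(3))
for p in([.5,.4,.25],[.505,-.115,.19]):print("tool delta",R.T@(np.array(p)-o["tcp_pos"]))
E
```

```text
0.975 [0.29075514 0.60886335 0.25275505] [-1.40264819  0.4857777   0.26456729  1.56916771 -0.13654768  1.10591052
 -1.08905428] 0.0002824986547365193
[[-0.017  1.    -0.   ]
 [ 1.     0.017 -0.001]
 [-0.001 -0.    -1.   ]]
tool delta [-0.21234616  0.20570639  0.00298148]
tool delta [-0.72729097  0.20205565  0.06354974]
```

Request:
step_arm --moves '[{"rx": 0,"ry": 0,"rz": 0,"dx": -42,"dy": 41,"dz": 0,"gripper": -1},{"rx": 0,"ry": 0,"rz": 0,"dx": -42,"dy": 41,"dz": 0,"gripper": -1},{"rx": 0,"ry": 0,"rz": 0,"dx": -42,"dy": 41,"dz": 0,"gripper": -1},{"rx": 0,"ry": 0,"rz": 0,"dx": -42,"dy": 41,"dz": 0,"gripper": -1},{"rx": 0,"ry": 0,"rz": 0,"dx": -42,"dy": 41,"dz": 0,"gripper": -1},{"rx": 0,"ry": 0,"rz": 0,"dx": -45,"dy": 0,"dz": 0,"gripper": -1},{"rx": 0,"ry": 0,"rz": 0,"dx": -45,"dy": 0,"dz": 0,"gripper": -1},{"rx": 0,"ry": 0,"rz": 0,"dx": -45,"dy": 0,"dz": 0,"gripper": -1},{"rx": 0,"ry": 0,"rz": 0,"dx": -45,"dy": 0,"dz": 0,"gripper": -1},{"rx": 0,"ry": 0,"rz": 0,"dx": -45,"dy": 0,"dz": 0,"gripper": -1},{"rx": 0,"ry": 0,"rz": 0,"dx": -45,"dy": 0,"dz": 0,"gripper": -1},{"rx": 0,"ry": 0,"rz": 0,"dx": -45,"dy": 0,"dz": 0,"gripper": -1},{"rx": 0,"ry": 0,"rz": 0,"dx": -45,"dy": 0,"dz": 0,"gripper": -1},{"rx": 0,"ry": 0,"rz": 0,"dx": -45,"dy": 0,"dz": 0,"gripper": -1},{"rx": 0,"ry": 0,"rz": 0,"dx": -45,"dy": 0,"dz": 0,"gripper": -1},{"rx": 0,"ry": 0,"rz": 0,"dx": -45,"dy": 0,"dz": 0,"gripper": -1},{"rx": 0,"ry": 0,"rz": 0,"dx": -20,"dy": 0,"dz": 0,"gripper": -1},{"rx": 0,"ry": 0,"rz": 0,"dx": 0,"dy": 0,"dz": 0,"gripper": -1}]'

```text
clock: 3.22
tcp_pos: [0.5065, -0.1144, 0.2533]
orientation: [2.205, 2.237, -0.001]
contact_force: [-0.5, 0.0, 0.8]
grip_width: -0.0004
gripper_force: 0.0
```

```bash
python3 - <<'E'
from h import *
s=r.grab_frame("side");t=r.grab_frame("top")
c=np.hstack([cv2.resize(t[120:320,260:430],(400,470)),cv2.resize(s[100:335,130:330],(400,470))]);cv2.imwrite("pics/c1.png",c)
o=r.get_obs();R=cv2.Rodrigues(np.array(o["orientation"]))[0]
print(o["clock"],o["tcp_pos"],o["joints"],o["contact_force"]);print(R.round(3))
print("tool delta",R.T@(np.array([.505,-.115,.132])-o["tcp_pos"]))
E
```

```text
3.325 [ 0.5068654  -0.11180892  0.25310991] [-0.37846248  0.23860564  0.56342847  1.95431691 -0.15209394  0.99025082
  0.27364165] [-0.33440124 -0.14134396 -0.04202986]
[[-0.018  1.    -0.   ]
 [ 1.     0.018  0.001]
 [ 0.001 -0.    -1.   ]]
tool delta [-0.00322248 -0.00187856  0.12110887]
```

View pics/c1.png

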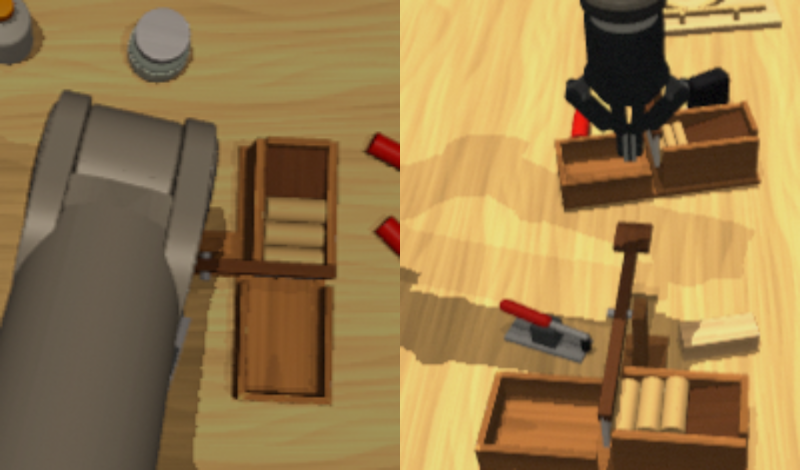

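Side crop: the closed fingers hang above and behind the thick paddle (632,238) in the picture, and nothing has been disturbed. Next I descend to about 15 mm above it.

Request:
step_arm --moves '[{"rx": 0,"ry": 0,"rz": 0,"dx": -3,"dy": -2,"dz": 26,"gripper": -1},{"rx": 0,"ry": 0,"rz": 0,"dx": 0,"dy": 0,"dz": 26,"gripper": -1},{"rx": 0,"ry": 0,"rz": 0,"dx": 0,"dy": 0,"dz": 26,"gripper": -1},{"rx": 0,"ry": 0,"rz": 0,"dx": 0,"dy": 0,"dz": 26,"gripper": -1},{"rx": 0,"ry": 0,"rz": 0,"dx": 0,"dy": 0,"dz": 0,"gripper": -1}]'

```text
clock: 3.95
tcp_pos: [0.5038, -0.1139, 0.1477]
orientation: [-2.198, -2.239, 0.004]
contact_force: [-0.2, -0.1, 1.0]
grip_width: -0.0002
gripper_force: 0.0
```

```bash
python3 - <<'E'
from h import *
s=r.grab_frame("side")
cv2.imwrite("pics/c2.png",cv2.resize(s[140:345,140:330],(556,600)))
o=r.get_obs();print(o["clock"],o["tcp_pos"],o["contact_force"])
print("tip px",proj("side",o["tcp_pos"]-[0,0,.022]),"crop",(proj("side",o["tcp_pos"]-[0,0,.022])-[140,140])*2.926)
E
```

```text
4.0 [ 0.50467266 -0.11447367  0.14897142] [-0.20127554 -0.06090931 -0.24358472]
tip px [245.45783155 211.87933236] crop [308.56961512 210.31892647]
```

View pics/c2.png

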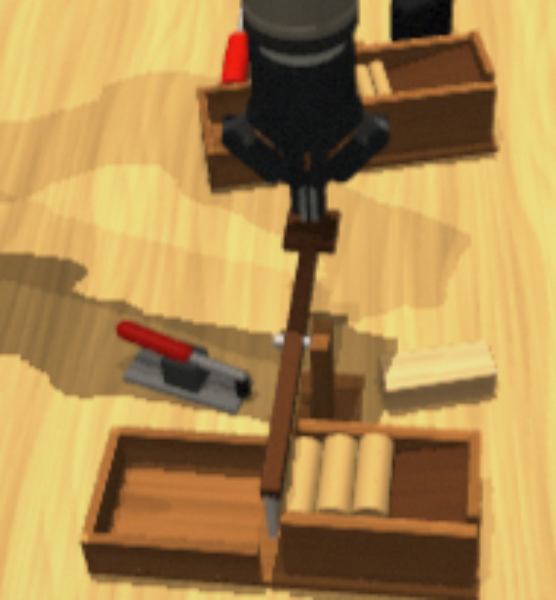

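The fingertips are at crop (309,213), about 17 mm above the paddle centre and in line with it, so I press now, easing inward as the paddle swings.

Request:
step_arm --moves '[{"rx": 0,"ry": 0,"rz": 0,"dx": 0,"dy": 0,"dz": 8,"gripper": -1},{"rx": 0,"ry": 0,"rz": 0,"dx": 0,"dy": 0,"dz": 8,"gripper": -1},{"rx": 0,"ry": 0,"rz": 0,"dx": 0,"dy": 0,"dz": 8,"gripper": -1},{"rx": 0,"ry": 0,"rz": 0,"dx": -1,"dy": 0,"dz": 8,"gripper": -1},{"rx": 0,"ry": 0,"rz": 0,"dx": -1,"dy": 0,"dz": 8,"gripper": -1},{"rx": 0,"ry": 0,"rz": 0,"dx": -2,"dy": 0,"dz": 8,"gripper": -1},{"rx": 0,"ry": 0,"rz": 0,"dx": -2,"dy": 0,"dz": 8,"gripper": -1},{"rx": 0,"ry": 0,"rz": 0,"dx": -2,"dy": 0,"dz": 8,"gripper": -1},{"rx": 0,"ry": 0,"rz": 0,"dx": 0,"dy": 0,"dz": 0,"gripper": -1},{"rx": 0,"ry": 0,"rz": 0,"dx": 0,"dy": 0,"dz": 0,"gripper": -1}]'

```text
clock: 5.25
tcp_pos: [0.505, -0.1233, 0.0852]
orientation: [-2.204, -2.238, -0.0]
contact_force: [0.2, 5.2, 5.5]
grip_width: 0.0002
gripper_force: 3.7
```

```bash
python3 - <<'E'
from h import *
s=r.grab_frame("side")
cv2.imwrite("pics/c3.png",cv2.resize(s[140:345,140:330],(556,600)))
o=r.get_obs();print(o["clock"],o["tcp_pos"],o["contact_force"])
E
```

```text
5.3 [ 0.50496876 -0.12324143  0.08521516] [-1.0758406   3.99095422  5.50410528]
```

View pics/c3.png

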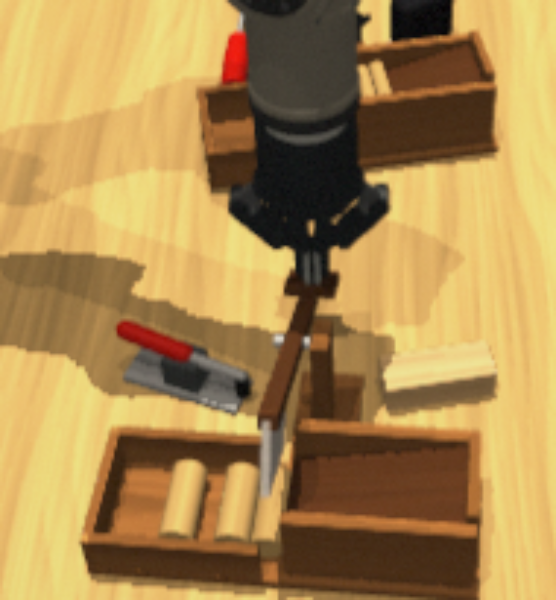

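The gate is up and the chute is empty. Two dowels are in the tray at (183,500) and (238,500), and the third is just coming under the gate at (267,520). I'll hold for 1.5 s and look again.

Request:
step_arm --moves '[{"rx": 0,"ry": 0,"rz": 0,"dx": 0,"dy": 0,"dz": 2,"gripper": -1},{"rx": 0,"ry": 0,"rz": 0,"dx": 0,"dy": 0,"dz": 0,"gripper": -1},{"rx": 0,"ry": 0,"rz": 0,"dx": 0,"dy": 0,"dz": 0,"gripper": -1},{"rx": 0,"ry": 0,"rz": 0,"dx": 0,"dy": 0,"dz": 0,"gripper": -1},{"rx": 0,"ry": 0,"rz": 0,"dx": 0,"dy": 0,"dz": 0,"gripper": -1},{"rx": 0,"ry": 0,"rz": 0,"dx": 0,"dy": 0,"dz": 0,"gripper": -1},{"rx": 0,"ry": 0,"rz": 0,"dx": 0,"dy": 0,"dz": 0,"gripper": -1},{"rx": 0,"ry": 0,"rz": 0,"dx": 0,"dy": 0,"dz": 0,"gripper": -1},{"rx": 0,"ry": 0,"rz": 0,"dx": 0,"dy": 0,"dz": 0,"gripper": -1},{"rx": 0,"ry": 0,"rz": 0,"dx": 0,"dy": 0,"dz": 0,"gripper": -1},{"rx": 0,"ry": 0,"rz": 0,"dx": 0,"dy": 0,"dz": 0,"gripper": -1},{"rx": 0,"ry": 0,"rz": 0,"dx": 0,"dy": 0,"dz": 0,"gripper": -1}]'

```text
clock: 6.8
tcp_pos: [0.505, -0.1237, 0.0837]
orientation: [-2.204, -2.238, -0.001]
contact_force: [-2.6, 3.4, 10.9]
grip_width: 0.0002
gripper_force: 5.4
```

```bash
python3 - <<'E'
from h import *
s=r.grab_frame("side");t=r.grab_frame("top")
c=np.hstack([cv2.resize(t[165:305,330:420],(360,560)),cv2.resize(s[200:345,160:310],(440,560))]);cv2.imwrite("pics/c4.png",c)
o=r.get_obs();print(o["clock"],o["tcp_pos"],o["contact_force"])
E
```

```text
6.9 [ 0.50500792 -0.12371294  0.08370948] [-2.37773747  3.49564356 10.24420284]
```

View pics/c4.png

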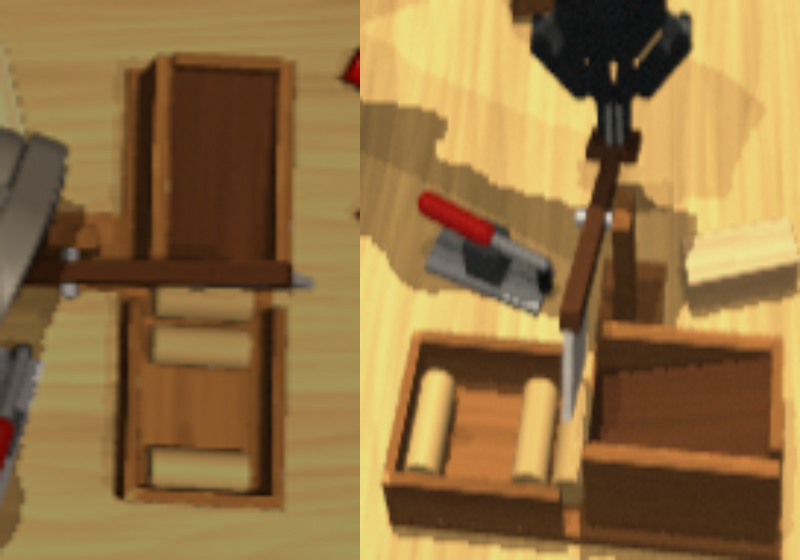

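All three dowels are in the tray: side crop (430,420), (535,430) and (568,450). The last two have their near ends on the same row about 26 mm apart, so both are on the floor. They haven't moved since the earlier picture. The paddle is at its stop with about 10 N on it, so I'll release it slowly along the same path.

Request:
step_arm --moves '[{"rx": 0,"ry": 0,"rz": 0,"dx": 2,"dy": 0,"dz": -8,"gripper": -1},{"rx": 0,"ry": 0,"rz": 0,"dx": 2,"dy": 0,"dz": -8,"gripper": -1},{"rx": 0,"ry": 0,"rz": 0,"dx": 2,"dy": 0,"dz": -8,"gripper": -1},{"rx": 0,"ry": 0,"rz": 0,"dx": 1,"dy": 0,"dz": -8,"gripper": -1},{"rx": 0,"ry": 0,"rz": 0,"dx": 1,"dy": 0,"dz": -8,"gripper": -1},{"rx": 0,"ry": 0,"rz": 0,"dx": 0,"dy": 0,"dz": -8,"gripper": -1},{"rx": 0,"ry": 0,"rz": 0,"dx": 0,"dy": 0,"dz": -8,"gripper": -1},{"rx": 0,"ry": 0,"rz": 0,"dx": 0,"dy": 0,"dz": -20,"gripper": -1},{"rx": 0,"ry": 0,"rz": 0,"dx": 0,"dy": 0,"dz": -30,"gripper": -1},{"rx": 0,"ry": 0,"rz": 0,"dx": 0,"dy": 0,"dz": -30,"gripper": -1},{"rx": 0,"ry": 0,"rz": 0,"dx": 0,"dy": 0,"dz": 0,"gripper": -1},{"rx": 0,"ry": 0,"rz": 0,"dx": 0,"dy": 0,"dz": 0,"gripper": -1},{"rx": 0,"ry": 0,"rz": 0,"dx": 0,"dy": 0,"dz": 0,"gripper": -1},{"rx": 0,"ry": 0,"rz": 0,"dx": 0,"dy": 0,"dz": 0,"gripper": -1}]'

```text
clock: 8.65
tcp_pos: [0.5044, -0.1159, 0.2185]
orientation: [-2.204, -2.237, 0.002]
contact_force: [0.1, 0.1, 0.6]
grip_width: 0.0005
gripper_force: 0.0
```

```bash
python3 - <<'E'
from h import *
s=r.grab_frame("side")
cv2.imwrite("pics/c5.png",cv2.resize(s[140:345,140:330],(556,600)))
o=r.get_obs();print(o["clock"],o["tcp_pos"],o["contact_force"])
E
```

```text
8.7 [ 0.50452445 -0.11586217  0.21867928] [-0.72911274 -0.32222641 -0.23957078]
```

View pics/c5.png

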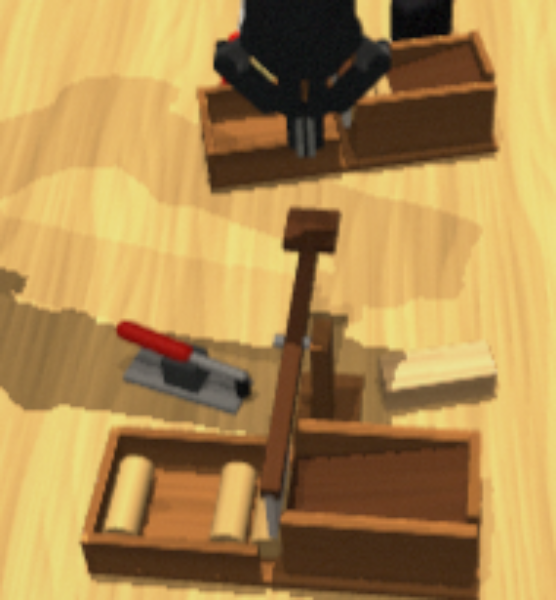

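The lever is back at rest with the paddle at (311,230), as at the start. The gate is shut and the chute is empty. The dowels lie in the tray at (130,495), (235,500) and (262,520), and the gripper is well clear, so I hand in.

```bash
python3 -c "
from bench import r
print(r.hand_in())"
```

```text
the job is handed in; nothing more can be done
None
```

The job is handed in: all three thick dowels rolled into the catch tray with the paddle held down, the gate is shut again, and I saw nothing else moved; the hand-in returned no verdict.

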